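# Tuck the wooden turner under the drying rack's weighted arm

## Task

Pick up the brown wooden turner by its handle and slide its blade in, from the open front of the white drying rack, under the rack's weighted arm, until the middle of the blade is under the weight and the handle sticks straight out of the front. Let go so that the arm alone holds it flat on the cork pile, and leave the green turner where it lies.

Things in the scene. Friction and masses are not known exactly. Their poses are not given: they have to be found in the camera images.
- wood_turner_grip (a point): Brown wooden turner lying flat on the work surface, 220 mm long, 75 g: handle 150 long, 20 wide, 18 high; blade at its front 70 long, 55 wide, 6 thick; undersides flush. Point: mid-handle, half-way up (9 mm above underside), 150 mm behind the blade's front edge, 115 behind the blade's middle, 70 ahead of the handle's end. x to the blade, z up.
- press_point (a point): Drying rack, fixed, white, 110 mm wide. Point: on top of its cork pile, 20 mm above the work surface, under the middle of the arm's pressing plate. x runs from the open front into the rack, z up. Level cork from 70 mm before to 105 mm behind the point; the turner's handle overhangs the front. Two hinge posts, 54 mm apart, 91 mm behind the point.
- press_arm (a joint): Steel arm with red weight (top 43 mm above cork), hinged 100 mm behind press_point. Rad; 0 = down, grows as it lifts; about 0.05 with a blade under it. Plate 70 mm wide, 10 mm either side of the point, 1 mm above cork; from its front a lip slopes up 28 deg to 38 mm before the point, 16 mm high: a blade slid in along the cork lifts the arm (few N). It presses 2 to 3 N.
- green_turner_grip (a point): Green plastic turner, same shape, size and point as the wooden one, lying on the work surface; a bystander to be left alone.
There are look-alikes about, which are no part of the job. Of the things that look like the part that bears wood_turner_grip, the smaller one is meant.

How it is judged:
By the outcome, as a careful person would: the job done as asked, in the order asked, and still so for the second after the job is handed in, with the robot touching nothing.
It also fails if it takes over 40 s, if anything falls off the work surface, if the arm or the gripper's body presses on something with over 40 N, if the wrist force passes 120 N, or if a joint passes its speed limit or range.

## Robot

A 7-joint arm with a two-finger parallel gripper is mounted at the origin on the work surface. World frame = base frame: x ahead of the robot, y to its left, z up, the work surface at z = 0. Lengths are in m, angles in rad, forces in N, time in s.
With the tool pointing down it reaches from about 0.4 to 0.75 m from the base axis. Payload 19.5 kg.
Tool frame: the origin (TCP) lies at the very end of the fingers, on their centre line; the grasp point (between the pads) lies bot.grasp_offset behind it (bot.grasp_offset is the distance from the TCP to the grasp point, in m); z points along the fingers, y is the line along which they close (so a half turn about z gives the same grasp; the last joint's range is limited). The gripper opens to 85 mm and grips with 20 to 120 N. Pads are 22 mm wide; open, the fingers measure 114 mm over their backs; the gripper's body (76 mm by 85 mm) begins 54 mm behind the grasp point. The pads swing forward as they close: fully open they stand 13 mm farther back than shut.
Start: joints at [-1.363, 0.707, -0.028, 1.485, 0.022, 0.951, -0.075], TCP at [0.142, 0.557, 0.202] pointing down, gripper open.
Joint ranges: [-2.71, 2.71], [-0.32, 2.16], [-1.57, 1.52], [0, 2.45], [-1.46, 4.6], [0, 2.02], [-2.83, 2.83]. Speed limits (rad/s): [1.89, 1.89, 2.57, 2.57, 3.01, 3.01, 3.01].

## Interface

Orientations are given as a unit quaternion [w, x, y, z].
In Python, from workcell import bot gives the robot as it stands.
- The arm moves only by the shell command python3 -m handwheel 'ROWS' [FORCE]. ROWS is text: rows parted by semicolons, each of 7 numbers parted by spaces: the shift along the tool's x, y, z in m, then the turn, a rotation vector about the tool's x, y, z in rad, then the closure, from -1 (fully open) to 1 (shut). A call has 1 to 20 rows; each row shifts and turns the commanded pose from where the row before left it, along the tool's axes as they then stand; what a row does not reach is not made up. A row lasts 1/12 s, in which the tool goes at most 41.7 mm and 7.16 degrees, less where a joint would pass 70% of its speed; a pose out of reach is approached as far as the arm can. A call with a gripper value outside its range is refused whole. The fingers move at their own pace and stop on an object; FORCE is the grip in N (left out, the last holds). Time passes only in rows, so rows that do not move let the fingers close. It gives the time, the measured TCP pose, the force, the opening and the grip force at its end, in the units of the state.
- bot.state(): the state, without advancing time (a new reading comes with each control period).
- bot.grab_frame(name): name is "scene" or "top" or "wrist"; returns a dict with "pixels" (480x640x3 uint8, red, green, blue), "K" (3x3 intrinsics, pixels), "R" (3x3) and "t" (3): a world point X has camera coordinates R X + t. Camera axes: x right, y down, z forward; pixel columns grow to the right and rows downward; lengths in m; the calibration is good to about 2 mm. A picture is of the moment at which its call begins. There is no depth.
- bot.sign_off(): hands the job in; it is judged then, once.
Trained networks look in the newest picture that a camera, given by its name, has taken for a name from the list of things; names that differ only in an ending like _2 or _b are one class to them, and where a whole thing is asked for, a point or a joint stands for the part that bears it (a point fixed in the world has none). Each returns a list of dicts, best first, with "confidence" (0 to 1); they miss things now and then, are a little off and sometimes report something else, mostly with a low value. They report only what shows in the picture. A call takes as long as a camera call. They do not tell look-alikes from the thing itself.
- bot.find_in(label, camera): "position" ([x, y, z] in m, in world coordinates, good to about 4 mm: the middle of the surface that is visible of it).
The state is a dict: "time": time; "qpos": joint angles; "dq": joint speeds; "joint_torque": joint torques, N m; "tcp_pos": TCP position; "tcp_rot": TCP orientation; "contact_force": force on the tool from outside, world axes, zero at the start; "wrist_torque": the same for the moment, N m; "gripper_width": finger opening in m; "grip_force": force on a finger pad.
Only numpy, scipy, OpenCV 4.12 (cv2) and the standard library are available. Lean on these libraries where they do the work, as an engineer would, in place of code of your own. Each camera call takes 0.05 s, during which the arm holds its last target. There are 200 camera calls.

## Working session

There is one attempt and no reset: what is moved stays moved. The work goes in short steps, Python scripts to look and compute and a shell command to move; the robot and the scene stay as the last step left them, time stands still between calls to the robot, and variables do not carry over. Pictures are saved under pics/ and viewed, at most 12 in all, crops included, and the job is handed in when it is done.

```bash
mkdir -p pics
python3 - <<'E'
from workcell import bot
import cv2,numpy as np
fs=[]
for c in ("scene","top"):
    f=bot.grab_frame(c); cv2.imwrite(f"pics/{c}0.png",f["pixels"][:,:,::-1])
    print(c,f["K"].round(1).tolist(),f["R"].round(4).tolist(),f["t"].round(4).tolist())
    for n in ("wood_turner_grip","press_point","press_arm","green_turner_grip"):
        for d in bot.find_in(n,c):
            p=np.array(d["position"]);u=f["K"]@(f["R"]@p+f["t"]);print(n,p.round(3),round(d["confidence"],2),(u[:2]/u[2]).round())
print(bot.state(),bot.grasp_offset)
E
```

```text
scene [[493.3, 0.0, 312.0], [0.0, 493.3, 238.5], [0.0, 0.0, 1.0]] [[-0.2418, 0.9702, 0.0155], [0.8318, 0.2155, -0.5116], [-0.4997, -0.1108, -0.8591]] [0.1237, -0.4508, 1.3029]
wood_turner_grip [0.294 0.202 0.008] 0.88 [421. 166.]
wood_turner_grip [0.626 0.238 0.006] 0.65 [417. 299.]
press_point [ 0.732 -0.076  0.02 ] 0.93 [245. 308.]
press_arm [ 0.712 -0.083  0.039] 0.9 [243. 294.]
green_turner_grip [ 0.572 -0.324  0.007] 0.66 [157. 216.]
top [[499.6, 0.0, 318.2], [0.0, 499.6, 238.6], [0.0, 0.0, 1.0]] [[-0.0003, -1.0, 0.0088], [-0.9959, -0.0005, -0.091], [0.091, -0.0088, -0.9958]] [-0.0142, 0.5796, 1.1535]
wood_turner_grip [0.286 0.17  0.009] 0.92 [240. 364.]
wood_turner_grip [0.621 0.246 0.009] 0.62 [210. 222.]
press_point [ 0.711 -0.082  0.018] 0.78 [346. 185.]
press_arm [ 0.702 -0.082  0.04 ] 0.59 [347. 186.]
green_turner_grip [ 0.565 -0.319  0.005] 0.6 [445. 246.]
{'time': 0.5, 'qpos': array([-1.36270018,  0.70654352, -0.02762102,  1.48461766,  0.02194745,
        0.9509133 , -0.07550565]), 'dq': array([ 0.00118684, -0.00077497,  0.00071794, -0.0005414 ,  0.00037627,
       -0.0019556 , -0.00149266]), 'joint_torque': array([-1.75494864e-03, -8.82583523e+01,  1.23349641e+00, -2.36296821e+01,
        1.70418795e-02,  1.92965512e-03,  8.28145198e-05]), 'tcp_pos': array([0.1421055 , 0.55711304, 0.20213862]), 'tcp_rot': array([-3.89738369e-05,  1.24593366e-01,  9.92207883e-01, -8.75043629e-05]), 'contact_force': array([-0.058083  , -0.27691205, -0.28427747]), 'wrist_torque': array([-0.04281614,  0.07049047, -0.04286756]), 'grip_force': 0.0, 'gripper_width': 0.08519040603207283} 0.0187
```

View pics/top0.png

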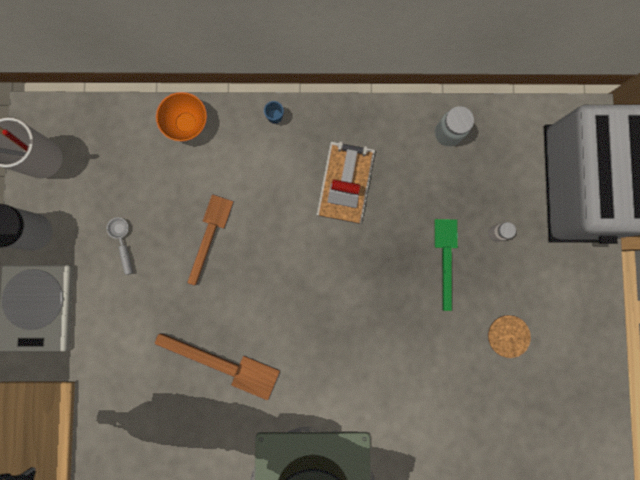

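View pics/scene0.png

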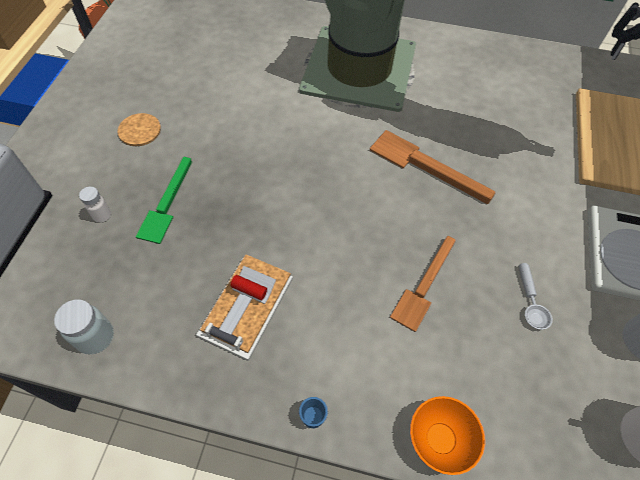

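The top picture shows two brown turners: a small one with its blade at (219,211) and handle end at (193,282), and a large one with its blade at (257,377) and handle end at (158,340). The green turner is at (446,265). The rack is at (346,183), with its open front towards the robot. I choose the smaller brown one, at about (210,240). Next I'll measure it and check the choice in a crop.

```bash
cat > h.py <<'E'
from workcell import bot
import cv2,numpy as np
def ray(f,uv,z):
    uv=np.atleast_2d(uv).astype(float)
    d=np.c_[uv,np.ones(len(uv))]@np.linalg.inv(f["K"]).T@f["R"]
    C=-f["R"].T@f["t"]; return C+d*((z-C[2])/d[:,2])[:,None]
def mask(f,lo,hi,box=None):
    m=cv2.inRange(cv2.cvtColor(f["pixels"],cv2.COLOR_RGB2HSV),np.array(lo),np.array(hi))
    if box: k=np.zeros_like(m);a,b,c,d=box;k[b:d,a:c]=1;m=m*k
    return m
E
python3 - <<'E'
from h import *
boxes={"top":((185,190,240,290),(310,135,385,230)),"scene":((385,232,460,335),(190,245,300,362))}
for c,(bt,br) in boxes.items():
    f=bot.grab_frame(c)
    m=mask(f,(3,90,50),(20,255,255),bt); v,u=np.nonzero(m); P=ray(f,np.c_[u,v],.008)[:,:2]
    mu=P.mean(0); a=np.linalg.svd(P-mu,full_matrices=False)[2][0]; a*=np.sign(a[0]); 
    for _ in range(2):
        n=np.array([-a[1],a[0]]); s=(P-mu)@a; w=(P-mu)@n; lo,hi=s.min(),s.max()
        k=(s<hi-.085)&(s>lo+.005); q=np.polyfit(s[k],w[k],1)
        mu=mu+n*q[1]; a=a+n*q[0]; a/=np.linalg.norm(a)
    s=(P-mu)@a; lo,hi=s.min(),s.max(); w=(P-mu)@np.array([-a[1],a[0]])
    print(c,"turner n",len(P),"len",hi-lo,"bladew",np.ptp(w),"grip by front",mu+a*(hi-.15),"by end",mu+a*(lo+.07),"yaw",np.degrees(np.arctan2(a[1],a[0])))
    m=mask(f,(0,150,80),(4,255,255),br)|mask(f,(174,150,80),(180,255,255),br); v,u=np.nonzero(m)
    r=cv2.minAreaRect(np.c_[u,v].astype(np.float32)); b=ray(f,cv2.boxPoints(r),.058); print("red",b.mean(0),[np.linalg.norm(b[i]-b[i-1]).round(4) for i in (1,2)],[np.degrees(np.arctan2(*(b[i]-b[i-1])[1::-1])).round(1) for i in (1,2)],len(u))
    m=mask(f,(5,70,60),(25,255,255),br); v,u=np.nonzero(m); r=cv2.minAreaRect(np.c_[u,v].astype(np.float32))
    b=ray(f,cv2.boxPoints(r),.02); print("cork",b[:,:2].round(4).tolist(),[np.degrees(np.arctan2(*(b[i]-b[i-1])[1::-1])).round(1) for i in (1,2)])
    x,y,X,Y=br; A=cv2.resize(f["pixels"][y-5:Y+5,x-5:X+5],None,fx=4,fy=4,interpolation=cv2.INTER_CUBIC); x,y,X,Y=bt; B=cv2.resize(f["pixels"][y-5:Y+5,x-5:X+5],None,fx=4,fy=4,interpolation=cv2.INTER_CUBIC)
    h=max(len(A),len(B)); cv2.imwrite(f"pics/crop_{c}.png",np.hstack([cv2.copyMakeBorder(i,0,h-len(i),0,0,0) for i in (A,B)])[:,:,::-1])
E
```

```text
top turner n 1262 len 0.21980124374317564 bladew 0.055756400007557036 grip by front [0.53923162 0.2657473 ] by end [0.53942052 0.26568548] yaw -18.120113777434586
red [ 0.69847166 -0.07659722  0.058     ] [np.float64(0.0225), np.float64(0.0633)] [np.float64(-12.1), np.float64(-102.2)] 248
cork [[0.6356, -0.0138], [0.8096, -0.0462], [0.7907, -0.1461], [0.617, -0.1124]] [np.float64(-10.5), np.float64(-100.7)]
scene turner n 1678 len 0.22755800951549524 bladew 0.05486459090078957 grip by front [0.5423554 0.2645936] by end [0.53517759 0.26696059] yaw -18.250738175302793
red [ 0.7039153  -0.07421132  0.058     ] [np.float64(0.0265), np.float64(0.0698)] [np.float64(177.2), np.float64(79.6)] 473
cork [[0.7925, -0.1436], [0.6077, -0.1186], [0.6395, -0.0118], [0.8168, -0.0456]] [np.float64(172.3), np.float64(73.4)]
```

View pics/crop_top.png

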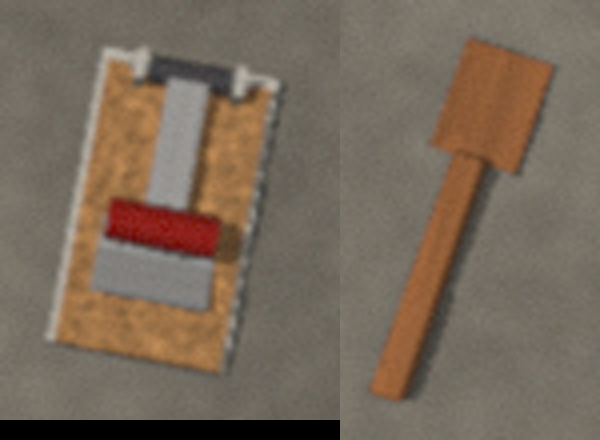

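The crop confirms the choice: it measures 220 mm long with a 55 mm blade, so it's the smaller turner. The grip point is at about (0.539, 0.2655) with yaw -18.1°. The press point is about (0.696, -0.0765) with yaw -10.8°. Now I'll approach.

```bash
cat > go.py <<'E'
import sys,numpy as np
from workcell import bot
from scipy.spatial.transform import Rotation as Ro
# args: grip-line x y, tcp z, yaw deg -> remaining shift in tool axes as they stand, and turn
x,y,z,yaw=map(float,sys.argv[1:5]); s=bot.state(); q=s["tcp_rot"]; R=Ro.from_quat([q[1],q[2],q[3],q[0]])
a=np.radians(yaw); c,n=np.cos(a),np.sin(a)
T=Ro.from_matrix(np.array([[-c,-n,0],[-n,c,0],[0,0,-1]]).T.T @ np.eye(3)) if 0 else Ro.from_matrix(np.column_stack([[-c,-n,0],[-n,c,0],[0,0,-1]]))
d=np.array([x,y,z])-s["tcp_pos"]
print("t",round(s["time"],2),"tcp",s["tcp_pos"].round(4),"shift now-axes",R.inv().apply(d).round(4),"goal-axes",T.inv().apply(d).round(4),"turn",(R.inv()*T).as_rotvec().round(4),"F",s["contact_force"].round(1),"w",s["gripper_width"].round(4),"grip",round(s["grip_force"],1))
E
python3 -m handwheel '0 0 0 0 0 0.066 -1; -0.0334 -0.011 0 0 0 0 -1; -0.0334 -0.011 0 0 0 0 -1; -0.0334 -0.011 0 0 0 0 -1; -0.0334 -0.011 0 0 0 0 -1; -0.0334 -0.011 0 0 0 0 -1; -0.0334 -0.011 0 0 0 0 -1; -0.0334 -0.011 0.01 0 0 0 -1; -0.0334 -0.011 0.01 0 0 0 -1; -0.0334 -0.011 0.01 0 0 0 -1; -0.0334 -0.011 0.01 0 0 0 -1; -0.0334 -0.011 0.01 0 0 0 -1; -0.0334 -0.011 0.01 0 0 0 -1; -0.0334 -0.011 0.01 0 0 0 -1; -0.0334 -0.011 0.01 0 0 0 -1; 0 0 0 0 0 0 -1; 0 0 0 0 0 0 -1' 
python3 go.py 0.5393 0.2655 0.1 -18.1
```

```text
time: 2.02
tcp_pos: [0.5396, 0.2638, 0.1214]
tcp_rot: [-0.0, 0.159, 0.987, -0.001]
contact_force: [-0.1, 1.0, -0.1]
gripper_width: 0.0853
grip_force: 0.0Traceback (most recent call last):
  File "go.py", line 9, in <module>
    print("t",round(s["time"],2),"tcp",s["tcp_pos"].round(4),"shift now-axes",R.inv().apply(d).round(4),"goal-axes",T.inv().apply(d).round(4),"turn",(R.inv()*T).as_rotvec().round(4),"F",s["contact_force"].round(1),"w",s["gripper_width"].round(4),"grip",round(s["grip_force"],1))
                                                                                                                                                                                                                          ^^^^^^^^^^^^^^^^^^^^^^^^
AttributeError: 'float' object has no attribute 'round'
```

```bash
sed -i 's/^T=.*/T=Ro.from_matrix(np.column_stack([[-c,-n,0],[-n,c,0],[0,0,-1]]))/; s/s\["gripper_width"\].round(4)/round(s["gripper_width"],4)/' go.py
python3 go.py 0.5393 0.2655 0.004 -18.1
python3 - <<'E'
from h import *
f=bot.grab_frame("wrist"); cv2.imwrite("pics/w1.png",f["pixels"][:,:,::-1])
for d in bot.find_in("wood_turner_grip","wrist"): print(d)
print("C",-f["R"].T@f["t"])
m=mask(f,(3,90,50),(20,255,255)); v,u=np.nonzero(m);P=ray(f,np.c_[u,v],.018)[:,:2]
a=np.radians(-18.1);ax=np.array([np.cos(a),np.sin(a)]);n=np.array([-ax[1],ax[0]]);g=np.array([.5393,.2655])
s=(P-g)@ax;w=(P-g)@n
for x in np.arange(-.08,.16,.02):
    k=abs(s-x)<.004
    if k.sum(): print(x.round(2),k.sum(),np.percentile(w[k],[2,98]).round(4))
E
```

```text
t 2.02 tcp [0.5396 0.2638 0.1214] shift now-axes [0.0008 0.0016 0.1174] goal-axes [0.0009 0.0015 0.1174] turn [-0.0011 -0.0004 -0.0028] F [-0.1  1.  -0.1] w 0.0853 grip 0.0
{'position': [0.6064, 0.2529, 0.016], 'confidence': 0.72}
{'position': [0.7095, -0.043, 0.0218], 'confidence': 0.28}
C [0.47727723 0.28500564 0.29336945]
-0.06 266 [-0.0085  0.0103]
-0.04 244 [-0.0088  0.0097]
-0.02 240 [-0.009   0.0098]
0.0 216 [-0.0092  0.01  ]
0.02 216 [-0.0094  0.0101]
0.04 200 [-0.0088  0.0094]
0.06 176 [-0.0089  0.0095]
0.08 465 [-0.0244  0.0249]
0.1 424 [-0.0249  0.0253]
0.12 453 [-0.0253  0.0248]
0.14 335 [-0.0248  0.0251]
```

View pics/w1.png

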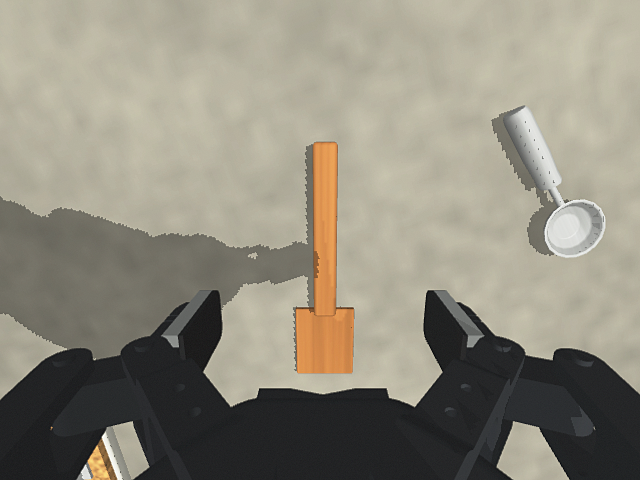

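The wrist view shows the handle running from (326,145) to (326,310), centred between the fingers, with the blade at (325,340). It agrees with the measured pose, so I'll descend and grip.

```bash
python3 -m handwheel '0.0008 0.0015 0.03 0 0 0 -1; 0 0 0.03 0 0 0 -1; 0 0 0.03 0 0 0 -1; 0 0 0.018 0 0 0 -1; 0 0 0.009 0 0 0 -1; 0 0 0 0 0 0 -1; 0 0 0 0 0 0 0.3; 0 0 0 0 0 0 0.6; 0 0 0 0 0 0 1; 0 0 0 0 0 0 1; 0 0 0 0 0 0 1; 0 0 0 0 0 0 1; 0 0 0 0 0 0 1; 0 0 0 0 0 0 1' 60; python3 go.py 0.5393 0.2655 0.004 -18.1
```

```text
time: 3.28
tcp_pos: [0.5385, 0.2672, 0.0053]
tcp_rot: [0.0, 0.157, 0.988, -0.0]
contact_force: [0.2, 0.5, 0.1]
gripper_width: -0.0001
grip_force: 0.0
t 3.28 tcp [0.5385 0.2672 0.0053] shift now-axes [-0.0013 -0.0013  0.0013] goal-axes [-0.0013 -0.0013  0.0013] turn [-0.      0.0001  0.    ] F [0.2 0.5 0.1] w -0.0001 grip 0.0
```

Run:
```python
from h import *
f=bot.grab_frame("wrist"); g=bot.grab_frame("scene")
cv2.imwrite("pics/w2.png",np.hstack([cv2.resize(f["pixels"],(400,300)),cv2.resize(g["pixels"][180:380,300:560],(400,308))[:300]])[:,:,::-1])
```

```text
(no output)
```

View pics/w2.png

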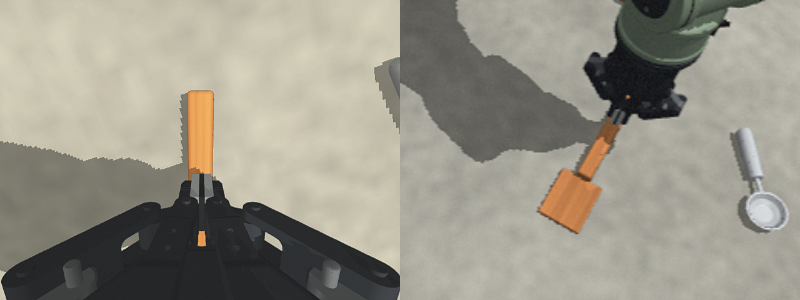

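Run:
```python
from h import *
f=bot.grab_frame("wrist"); cv2.imwrite("pics/w3.png",cv2.resize(f["pixels"][240:420,230:410],(600,600),interpolation=cv2.INTER_CUBIC)[:,:,::-1])
s=bot.state(); a=np.radians(-18.1);ax=np.array([np.cos(a),np.sin(a)])
for v in (270,275,280,285):
  for z in (0,.01,.02,.03): print(v,z,((ray(f,(322,v),z)[0,:2]-s["tcp_pos"][:2])@ax).round(4))
```

```text
270 0 0.0016
270 0.01 -0.0022
270 0.02 -0.0061
270 0.03 -0.0099
275 0 0.0045
275 0.01 0.0006
275 0.02 -0.0034
275 0.03 -0.0074
280 0 0.0075
280 0.01 0.0034
280 0.02 -0.0008
280 0.03 -0.0049
285 0 0.0106
285 0.01 0.0062
285 0.02 0.0019
285 0.03 -0.0024
```

View pics/w3.png

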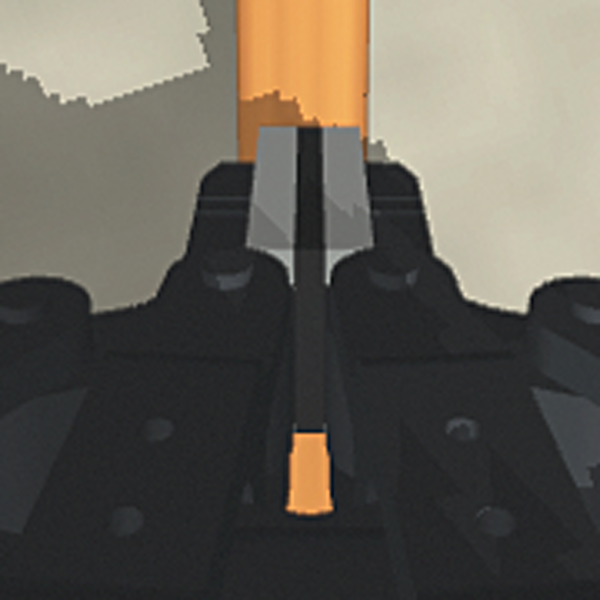

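Run:
```python
from h import *
f=bot.grab_frame("wrist"); 
m=mask(f,(3,90,50),(20,255,255)); 
for v in (200,240,260):
    u=np.nonzero(m[v])[0]; u=u[(u>250)&(u<400)]; p=ray(f,[(u.min()-.5,v),(u.max()+.5,v)],.018); print(v,u.min(),u.max(),np.linalg.norm(p[0]-p[1]).round(4))
print("C",-f["R"].T@f["t"])
g=bot.grab_frame("scene")
for z in (0,.01,.02,.03,.04):
    for o in ((0,0),(.95,-.31)):
        X=np.array([.5385+.011*o[0],.2672+.011*o[1],z]);u=g["K"]@(g["R"]@X+g["t"]); print(z,o,(u[:2]/u[2]).round(1))
cv2.imwrite("pics/s3.png",cv2.resize(g["pixels"][215:315,395:495],(600,600),interpolation=cv2.INTER_CUBIC)[:,:,::-1])
```

```text
200 300 341 0.0198
240 301 340 0.0195
260 301 340 0.0198
C [0.47593619 0.28802468 0.17713998]
0 (0, 0) [436.2 265.3]
0 (0.95, -0.31) [433.9 269.4]
0.01 (0, 0) [437.3 263. ]
0.01 (0.95, -0.31) [435.  267.1]
0.02 (0, 0) [438.5 260.7]
0.02 (0.95, -0.31) [436.2 264.8]
0.03 (0, 0) [439.7 258.3]
0.03 (0.95, -0.31) [437.3 262.4]
0.04 (0, 0) [440.9 255.9]
0.04 (0.95, -0.31) [438.5 260. ]
```

View pics/s3.png

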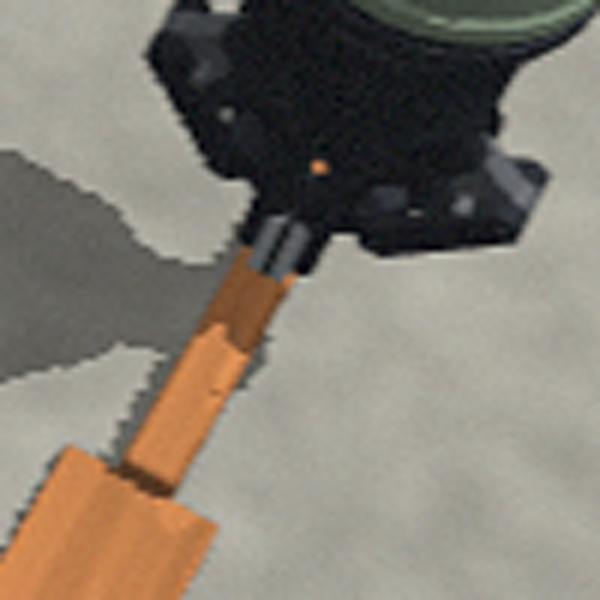

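The close views show the shut fingertips about 40 mm above the table, clear over the handle: the tip edge is at (322,278) in the wrist picture and (441,260) in the scene picture. So the reported TCP lies about 35 mm beyond the real fingertips. The turner hasn't moved. I'll open, go lower in steps while watching the force, and re-measure.

```bash
python3 -m handwheel '0 0 0 0 0 0 -1; 0 0 0 0 0 0 -1; 0 0 0 0 0 0 -1; 0 0 0 0 0 0 -1; 0 0 0 0 0 0 -1; 0 0 0 0 0 0 -1; -0.0013 -0.0013 0.004 0 0 0 -1; 0 0 0.004 0 0 0 -1; 0 0 0.004 0 0 0 -1; 0 0 0.004 0 0 0 -1; 0 0 0.004 0 0 0 -1;0 0 0 0 0 0 -1'; python3 go.py 0.5393 0.2655 0.004 -18.1
python3 - <<'E'
from h import *
f=bot.grab_frame("wrist"); g=bot.grab_frame("scene")
cv2.imwrite("pics/w4.png",np.hstack([f["pixels"][200:480,140:500],cv2.resize(g["pixels"][200:320,380:520],(327,280),interpolation=cv2.INTER_CUBIC)])[:,:,::-1])
E
```

```text
time: 4.53
tcp_pos: [0.5389, 0.2654, -0.0158]
tcp_rot: [-0.001, 0.157, 0.988, -0.0]
contact_force: [-0.9, -1.3, 0.3]
gripper_width: 0.0858
grip_force: 0.0
t 4.53 tcp [ 0.5389  0.2654 -0.0158] shift now-axes [-0.0004  0.0003 -0.0198] goal-axes [-0.0004  0.0003 -0.0198] turn [-0.001  -0.0009  0.0001] F [-0.9 -1.3  0.3] w 0.0858 grip 0.0
```

View pics/w4.png

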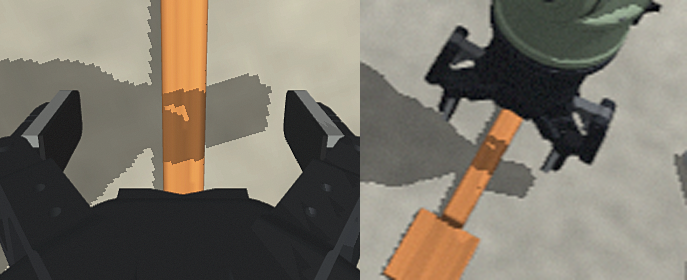

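```bash
python3 -m handwheel '0 0 0.004 0 0 0 -1; 0 0 0.004 0 0 0 -1; 0 0 0.004 0 0 0 -1; 0 0 0.003 0 0 0 -1; 0 0 0 0 0 0 -1; 0 0 0 0 0 0 0; 0 0 0 0 0 0 0.3; 0 0 0 0 0 0 0.6; 0 0 0 0 0 0 1; 0 0 0 0 0 0 1; 0 0 0 0 0 0 1; 0 0 0 0 0 0 1; 0 0 0 0 0 0 1' 40; python3 go.py 0.5393 0.2655 0.004 -18.1
python3 - <<'E'
from h import *
f=bot.grab_frame("wrist"); g=bot.grab_frame("scene")
cv2.imwrite("pics/w5.png",np.hstack([f["pixels"][200:480,140:500],cv2.resize(g["pixels"][200:320,380:520],(327,280),interpolation=cv2.INTER_CUBIC)])[:,:,::-1])
E
```

```text
time: 5.72
tcp_pos: [0.54, 0.2659, -0.0288]
tcp_rot: [0.001, 0.157, 0.988, 0.0]
contact_force: [-1.3, -0.6, 15.9]
gripper_width: 0.0192
grip_force: 48.5
t 5.72 tcp [ 0.54    0.2659 -0.0288] shift now-axes [ 0.0005 -0.0005 -0.0328] goal-axes [ 0.0006 -0.0006 -0.0328] turn [0.0012 0.0013 0.0001] F [-1.3 -0.6 15.9] w 0.0192 grip 48.5
```

View pics/w5.png

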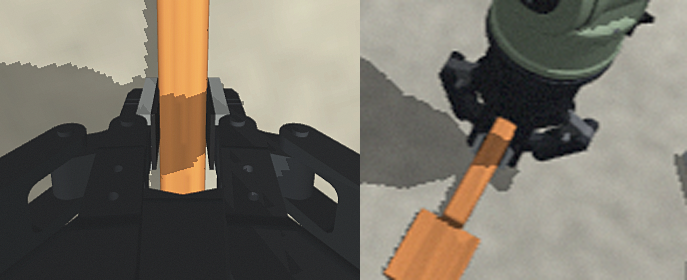

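The handle is held at a width of 19.2 mm, with the tips resting on the table. I'll lift, turn to the rack's yaw and carry it to the front of the rack.

```bash
python3 -m handwheel '0 0 -0.01 0 0 0 1; 0 0 -0.02 0 0 0 1; 0 0 -0.025 0 0 0 1; 0 0 -0.025 0 0 0 1; 0 0 0 0 0 -0.064 1; 0 0 0 0 0 -0.063 1; 0.0011 -0.0256 0 0 0 0 1; 0.0011 -0.0256 0 0 0 0 1; 0.0011 -0.0256 0 0 0 0 1; 0.0011 -0.0256 0 0 0 0 1; 0.0011 -0.0256 0 0 0 0 1; 0.0011 -0.0256 0 0 0 0 1; 0.0011 -0.0256 0 0 0 0 1; 0.0011 -0.0256 0 0 0 0 1; 0.0011 -0.0256 0 0 0 0 1; 0.0011 -0.0256 0 0 0 0 1; 0.0011 -0.0256 0 0 0 0 1; 0.0011 -0.0256 0 0 0 0 1; 0 0 0 0 0 0 1; 0 0 0 0 0 0 1' 70; python3 go.py 0.470 -0.0335 -0.007 -10.8
cat > meas.py <<'E'
from h import *
import sys
z=float(sys.argv[1]) # assumed blade top height
p=np.array([.696,-.0765]);a=np.radians(-10.8);ax=np.array([np.cos(a),np.sin(a)]);n=np.array([-ax[1],ax[0]])
for c,b in (("top",(300,180,400,330)),("scene",(195,120,345,300)),("wrist",None)):
    f=bot.grab_frame(c); m=mask(f,(6,110,50),(20,255,255),b) 
    v,u=np.nonzero(m); P=ray(f,np.c_[u,v],z)[:,:2]-p; s=P@ax; w=P@n
    print(c,len(s))
    for x in np.arange(-.31,.05,.02):
        k=(abs(s-x)<.005)&(abs(w)<.045)
        if k.sum()>8: print("  %.2f"%x,k.sum(),np.percentile(w[k],[2,50,98]).round(4))
    cv2.imwrite(f"pics/m_{c}_{bot.state()['time']:.1f}.png",f["pixels"][:,:,::-1])
E
python3 meas.py 0.085
```

```text
time: 7.48
tcp_pos: [0.4686, -0.0349, 0.0506]
tcp_rot: [0.0, 0.095, 0.995, -0.0]
contact_force: [-0.0, 0.6, -1.3]
gripper_width: 0.0183
grip_force: 69.8
t 7.48 tcp [ 0.4686 -0.0349  0.0506] shift now-axes [-0.0011  0.0016  0.0576] goal-axes [-0.0011  0.0016  0.0576] turn [-0.0005  0.0002 -0.0025] F [-0.   0.6 -1.3] w 0.0183 grip 69.8
top 1616
  -0.15 62 [-0.0157  0.0005  0.0225]
  -0.13 107 [-0.0294 -0.0035  0.0228]
  -0.11 109 [-0.0297 -0.0032  0.0226]
  -0.09 107 [-0.0299 -0.0031  0.0224]
  -0.07 174 [-0.0425  0.0009  0.0431]
  -0.05 147 [-0.0421 -0.      0.0434]
  -0.03 37 [-0.0429 -0.0343  0.0443]
  -0.01 41 [-0.0418 -0.0316  0.0445]
  0.01 56 [-0.0425 -0.0289  0.0318]
scene 2333
  -0.29 10 [0.0042 0.0071 0.0093]
  -0.25 21 [-0.0137 -0.0083 -0.0025]
  -0.23 34 [-0.013  -0.0043  0.0041]
  -0.21 47 [-0.0127 -0.0018  0.0087]
  -0.19 47 [-0.0131 -0.0023  0.0081]
  -0.17 49 [-0.0127 -0.0017  0.0093]
  -0.15 80 [-0.0244 -0.0002  0.0252]
  -0.13 124 [-0.0265  0.0003  0.0267]
  -0.11 128 [-0.0261  0.0007  0.0263]
  -0.09 132 [-0.0262  0.0002  0.0264]
  -0.03 185 [-0.0226  0.0106  0.0434]
  -0.01 21 [-0.0245 -0.0211 -0.017 ]
  0.03 25 [-0.0236 -0.0192  0.0157]
wrist 12375
  -0.29 1402 [-0.0099  0.0005  0.0105]
  -0.27 1248 [-0.0099  0.0003  0.0105]
  -0.25 1100 [-0.0098  0.0003  0.0104]
  -0.23 960 [-0.0096  0.0001  0.0099]
  -0.21 855 [-0.0096  0.0001  0.0101]
  -0.19 810 [-0.0103  0.      0.0104]
```

```bash
python3 -m handwheel '-0.001 0.001 0.015 0 0 0 1; 0 0.0006 0.015 0 0 0 1; 0 0 0.015 0 0 0 1; 0 0 0.0115 0 0 0 1; 0 0 0 0 0 0 1; 0 0 0 0 0 0 1'; python3 go.py 0.470 -0.0335 -0.007 -10.8
python3 meas.py 0.029
python3 - <<'E'
import cv2,glob,os,numpy as np
t=cv2.imread(max(glob.glob("pics/m_top*"),key=os.path.getmtime));s=cv2.imread(max(glob.glob("pics/m_scene*"),key=os.path.getmtime))
cv2.imwrite("pics/v7.png",np.hstack([cv2.resize(t[135:285,295:395],(400,600),interpolation=2),cv2.resize(s[190:370,180:300],(400,600),interpolation=2)]))
E
```

```text
time: 8.13
tcp_pos: [0.4699, -0.0316, -0.0063]
tcp_rot: [-0.0, 0.094, 0.996, -0.0]
contact_force: [0.2, 0.9, -0.1]
gripper_width: 0.0186
grip_force: 69.8
t 8.13 tcp [ 0.4699 -0.0316 -0.0063] shift now-axes [-0.0005 -0.0018  0.0007] goal-axes [-0.0005 -0.0018  0.0007] turn [-0.0002 -0.0008  0.001 ] F [ 0.2  0.9 -0.1] w 0.0186 grip 69.8
top 1536
  -0.15 49 [-0.0072  0.0067  0.026 ]
  -0.13 98 [-0.0255  0.0011  0.0268]
  -0.11 99 [-0.0262  0.0002  0.0261]
  -0.09 97 [-0.0255  0.0009  0.0269]
  -0.07 92 [-0.043  -0.0007  0.0435]
  -0.05 159 [-0.0426 -0.0005  0.0427]
  -0.03 28 [-0.0444 -0.0372  0.0442]
  -0.01 30 [-0.0445 -0.0366  0.0445]
  0.01 36 [-0.0437  0.0001  0.0443]
  0.03 33 [-0.0445 -0.0331 -0.0173]
scene 2214
  -0.25 19 [-0.0111 -0.0063 -0.0006]
  -0.23 33 [-0.0106 -0.0023  0.006 ]
  -0.21 44 [-0.0102  0.0004  0.0114]
  -0.19 43 [-0.0104  0.0001  0.0107]
  -0.17 44 [-0.0102  0.0006  0.011 ]
  -0.15 66 [-0.0211  0.0018  0.0263]
  -0.13 115 [-0.0236  0.0026  0.0285]
  -0.11 118 [-0.0236  0.0025  0.0286]
  -0.09 122 [-0.024   0.0024  0.0285]
  -0.05 210 [-0.0423  0.001   0.0428]
  -0.03 40 [-0.0439  0.0007  0.0444]
  -0.01 19 [-0.0437  0.0408  0.0444]
  0.01 23 [-0.0436 -0.0396 -0.0277]
  0.03 71 [-0.0434 -0.0306 -0.0158]
wrist 12380
  -0.29 1404 [-0.0085  0.0016  0.0118]
  -0.27 1248 [-0.0085  0.0016  0.0117]
  -0.25 1150 [-0.0085  0.0016  0.0117]
  -0.23 962 [-0.0083  0.0014  0.0112]
  -0.21 851 [-0.0083  0.0014  0.0114]
  -0.19 810 [-0.009   0.0014  0.0117]
```

View pics/v7.png

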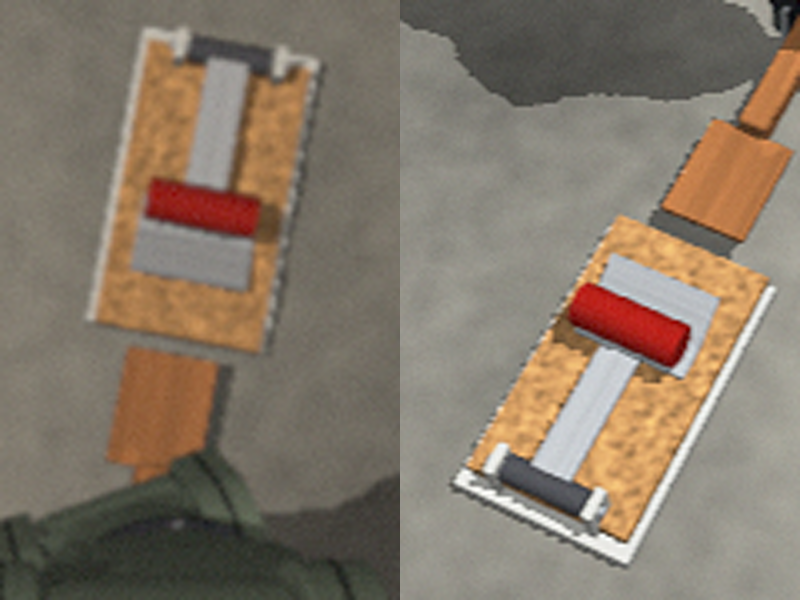

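The picture shows the blade (left pane front edge at about (172,350), right pane (700,225)) square in front of the rack and about 10 mm short of the cork. I'll correct 1.8 mm sideways and 1 mm down, then slide in.

```bash
python3 -m handwheel '0 -0.0018 0.001 0 0 0 1; -0.005 0 0 0 0 0 1; -0.005 0 0 0 0 0 1; -0.005 0 0 0 0 0 1; -0.005 0 0 0 0 0 1; -0.005 0 0 0 0 0 1; -0.005 0 0 0 0 0 1; 0 0 0 0 0 0 1'; python3 go.py 0.583 -0.055 -0.0073 -10.8
```

```text
time: 8.95
tcp_pos: [0.5001, -0.04, -0.0073]
tcp_rot: [0.0, 0.094, 0.996, 0.0]
contact_force: [1.3, 0.8, -0.5]
gripper_width: 0.0186
grip_force: 69.8
t 8.95 tcp [ 0.5001 -0.04   -0.0073] shift now-axes [-0.0843  0.0008  0.0001] goal-axes [-0.0843  0.0008  0.    ] turn [ 0.0001  0.0008 -0.0006] F [ 1.3  0.8 -0.5] w 0.0186 grip 69.8
```

```bash
python3 -m handwheel '-0.005 0 0 0 0 0 1; -0.005 0 0 0 0 0 1; -0.005 0 0 0 0 0 1; -0.005 0 0 0 0 0 1; -0.005 0 0 0 0 0 1; -0.005 0 0 0 0 0 1; -0.005 0 0 0 0 0 1; -0.005 0 0 0 0 0 1; 0 0 0 0 0 0 1'; python3 go.py 0.583 -0.055 -0.0073 -10.8
python3 -m handwheel '-0.005 0 0 0 0 0 1; -0.005 0 0 0 0 0 1; -0.005 0 0 0 0 0 1; -0.005 0 0 0 0 0 1; -0.005 0 0 0 0 0 1; -0.005 0 0 0 0 0 1; -0.005 0 0 0 0 0 1; -0.005 0 0 0 0 0 1; -0.0045 0.0005 0 0 0 0 1; 0 0 0 0 0 0 1; 0 0 0 0 0 0 1'; python3 go.py 0.583 -0.055 -0.0073 -10.8
python3 meas.py 0.029 >/dev/null
python3 - <<'E'
import cv2,glob,os,numpy as np
t=cv2.imread(max(glob.glob("pics/m_top*"),key=os.path.getmtime));s=cv2.imread(max(glob.glob("pics/m_scene*"),key=os.path.getmtime))
cv2.imwrite("pics/v8.png",np.hstack([cv2.resize(t[135:285,295:395],(400,600),interpolation=2),cv2.resize(s[190:370,180:300],(400,600),interpolation=2)]))
E
```

```text
time: 9.7
tcp_pos: [0.5389, -0.0475, -0.0074]
tcp_rot: [-0.0, 0.094, 0.996, -0.0]
contact_force: [2.1, 0.1, -2.6]
gripper_width: 0.0185
grip_force: 69.7
t 9.7 tcp [ 0.5389 -0.0475 -0.0074] shift now-axes [-0.0448  0.0009 -0.0002] goal-axes [-0.0448  0.0009 -0.0001] turn [-0.0001 -0.0002 -0.0005] F [ 2.1  0.1 -2.6] w 0.0185 grip 69.7
time: 10.62
tcp_pos: [0.5828, -0.0552, -0.0072]
tcp_rot: [0.001, 0.094, 0.996, 0.0]
contact_force: [1.5, 0.4, -2.6]
gripper_width: 0.0178
grip_force: 69.5
t 10.62 tcp [ 0.5828 -0.0552 -0.0072] shift now-axes [-0.0001  0.0002  0.0001] goal-axes [-0.0001  0.0002  0.0001] turn [ 0.0001  0.0012 -0.0004] F [ 1.5  0.4 -2.6] w 0.0178 grip 69.5
```

View pics/v8.png

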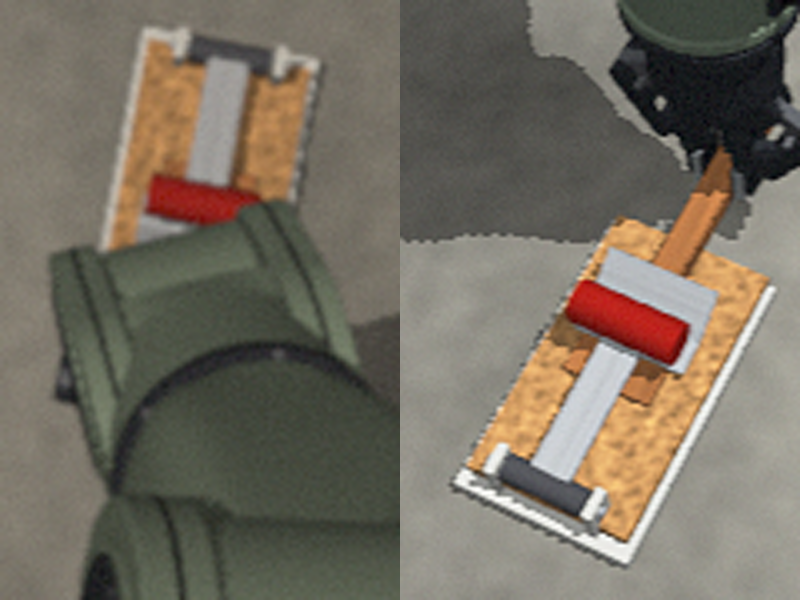

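The scene pane shows the blade under the plate, its tip showing behind the weight at about (610,380) and the handle straight out of the front. Readings are as expected (-2.6 N from the arm's load). I'll lower 1.2 mm onto the cork, let go and rise.

```bash
python3 -m handwheel '0 0 0.0006 0 0 0 1; 0 0 0.0006 0 0 0 1; 0 0 0 0 0 0 1; 0 0 0 0 0 0 1' 20; python3 -m handwheel '0 0 0 0 0 0 0.4; 0 0 0 0 0 0 0; 0 0 0 0 0 0 -0.5; 0 0 0 0 0 0 -1; 0 0 0 0 0 0 -1; 0 0 0 0 0 0 -1; 0 0 0 0 0 0 -1; 0 0 -0.01 0 0 0 -1; 0 0 -0.02 0 0 0 -1; 0 0 -0.03 0 0 0 -1; 0 0 -0.03 0 0 0 -1; 0 0 -0.03 0 0 0 -1; 0.03 0 -0.02 0 0 0 -1; 0.03 0.02 0 0 0 0 -1; 0 0.035 0 0 0 0 -1; 0 0.035 0 0 0 0 -1; 0 0.035 0 0 0 0 -1; 0 0.035 0 0 0 0 -1; 0 0.035 0 0 0 0 -1; 0 0 0 0 0 0 -1'
python3 meas.py 0.029 | head -18
python3 - <<'E'
import cv2,glob,os,numpy as np
t=cv2.imread(max(glob.glob("pics/m_top*"),key=os.path.getmtime));s=cv2.imread(max(glob.glob("pics/m_scene*"),key=os.path.getmtime))
cv2.imwrite("pics/v9.png",np.hstack([cv2.resize(t[135:285,295:395],(400,600),interpolation=2),cv2.resize(s[190:370,180:300],(400,600),interpolation=2)]))
E
```

```text
time: 11.1
tcp_pos: [0.5822, -0.0551, -0.0084]
tcp_rot: [0.0, 0.094, 0.996, -0.0]
contact_force: [-0.2, -0.3, -1.7]
gripper_width: 0.0186
grip_force: 69.8
time: 12.77
tcp_pos: [0.5596, 0.1555, 0.1322]
tcp_rot: [0.0, 0.091, 0.996, 0.002]
contact_force: [0.2, 1.3, -0.1]
gripper_width: 0.0853
grip_force: 0.0
top 1258
  -0.17 35 [-0.0101 -0.001   0.0079]
  -0.15 35 [-0.0101 -0.0011  0.0077]
  -0.13 34 [-0.0094 -0.0005  0.008 ]
  -0.11 32 [-0.0097 -0.0009  0.0073]
  -0.09 32 [-0.0096 -0.0012  0.0076]
  -0.07 105 [-0.0429 -0.0017  0.0432]
  -0.05 159 [-0.0426 -0.0005  0.0427]
  -0.03 28 [-0.0444 -0.0372  0.0442]
  -0.01 29 [-0.0445 -0.0368  0.0445]
  0.01 37 [-0.0437  0.0324  0.0443]
  0.03 33 [-0.0445 -0.0331 -0.0173]
scene 1496
  -0.19 12 [-0.0102 -0.0027  0.0046]
  -0.17 44 [-0.0113 -0.0003  0.0099]
  -0.15 46 [-0.0104  0.0002  0.0107]
  -0.13 45 [-0.0106 -0.0003  0.0102]
  -0.11 49 [-0.0111 -0.0002  0.0102]
```

View pics/v9.png

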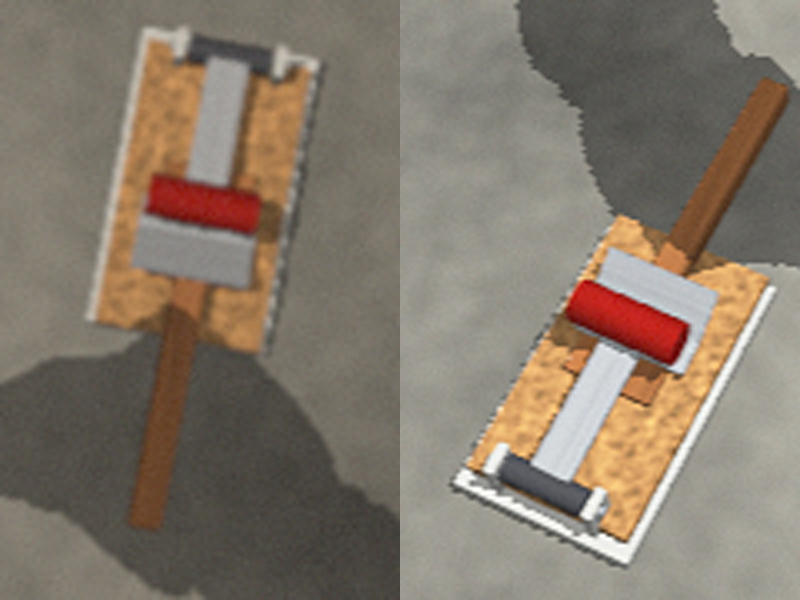

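The handle sticks straight out from (175,310) to (145,525) in the left pane. Its end is about 185–190 mm before the press point (expected 185), it is within 1 mm sideways, and the blade is under the plate.

```bash
python3 -c "
from workcell import bot
print(bot.sign_off())"
```

```text
the job is handed in; nothing more can be done
None
```

The smaller brown turner is in the drying rack, with its blade centred under the weighted arm and its handle straight out of the front; the gripper is clear, the green turner was left alone, and the job is handed in at about 13 s.

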